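Slide the connector housing home against a hidden stop on the test track

ROBOT

A 7-joint arm with a two-finger parallel gripper is mounted at the origin on the work surface. World frame = base frame: x ahead of the robot, y to its left, z up, the work surface at z = 0. Lengths are in mm, angles in rad, forces in N, time in s.
With the tool pointing down it reaches from about 400 to 875 mm from the base axis. Payload 4.4 kg.
Tool frame: the origin (TCP) lies at the very end of the fingers, on their centre line; the grasp point (between the pads) lies 19 mm behind it; z points along the fingers, y is the direction in which the jaws open and shut (so a half turn about z gives the same grasp; the last joint's range is limited). The gripper opens to 85 mm and grips with 20 to 120 N. Pads are 22 mm wide; open, the fingers measure 114 mm over their backs; the gripper's body (76 mm by 85 mm) begins 54 mm behind the grasp point. The pads swing forward as they close: fully open they stand 13 mm farther back than shut.
Start: joints at [-0.066, 0.628, 0.038, 1.517, -0.027, 0.996, -0.02], TCP at [650.014, 0.027, 231.313] pointing down, gripper open.
Joint ranges: [-3.06, 3.06], [-0.37, 2.12], [-1.25, 1.32], [0.18, 2.47], [-1.1, 4.24], [0.23, 1.98], [-2.94, 2.94]. Speed limits (rad/s): [2.57, 2.57, 3.14, 3.14, 3.14, 3.14, 3.14].

INTERFACE

Orientations are given as [roll, pitch, yaw] about the fixed x, y, z axes, in that order (R = Rz(yaw) Ry(pitch) Rx(roll)).
In Python, from cell import ctrl, eyes gives the robot as it stands.
- The arm moves only by the tool move_arm, never from a script. Its argument "increments" is a list of rows, each a list of 6 numbers: the shift along the tool's x, y, z in cm, then the turn, a rotation vector about the tool's x, y, z in degrees. In form: [[x, y, z, wx, wy, wz], ...]. A call has 1 to 20 rows; each row is the pose to reach, as a shift and turn from the pose commanded when the call began, along the tool's axes at that moment; what a row does not reach only later rows make up. A row lasts 1/10 s, in which the tool goes at most 50 mm and 8.59 degrees, less where a joint would pass 70% of its speed; a pose out of reach is approached as far as the arm can. A call with a gripper value outside its range is refused whole. "grip" is the opening, from -1 (shut) to 1 (fully open), set as the call begins (left out, the last holds). The fingers move at their own pace and stop on an object; the grip force is fixed at half the most. Time passes only in rows, so rows that repeat a pose let the fingers close. It gives the time, the measured TCP pose, the force and the opening at its end, in the units of the state.
- ctrl.read_state(): the state, without advancing time (a new reading comes with each control period).
- eyes.get_image(name): name is "scene" or "side" or "wrist"; returns the picture (480x640x3 uint8, red, green, blue); there is no depth.
- eyes.calibration(name): a dict with "fx", "fy", "cx", "cy" (pixels), "pose" (4x4, takes a point from camera to world coordinates); the wrist camera has in their place "tool_from_camera" (4x4, takes a point from camera to tool coordinates, whose origin is the TCP and whose axes are the flange's). Camera axes: x right, y up, looking along -z (the intrinsics and any distortion apply to the point x, -y, -z); pixel columns grow to the right and rows downward; lengths in mm; the calibration is good to about 2 mm. The wrist camera is an equidistant fisheye: a pixel r from the principal point sees the ray r / f radians off the axis. A picture is of the moment at which its call begins: read the wrist's pose just before it. calibration takes no time and is no camera call.
- ctrl.finish_job(): hands the job in, once; it reports no verdict.
The state is a dict: "clock": time; "qpos": joint angles; "qd": joint speeds; "tau": joint torques, N m; "eef_pos": TCP position; "tool_rot": TCP orientation; "force": force on the tool from outside, world axes, zero at the start; "torque": the same for the moment, N m; "width": finger opening in mm.
Only numpy, scipy, OpenCV 4.12 (cv2) and the standard library are available. Lean on these libraries where they do the work, as an engineer would, in place of code of your own. Each camera call takes 0.05 s, during which the arm holds its last target. There are 200 camera calls.

TASK

Clear the wooden offcut out of the guide track into the cardboard bin, then push the light grey connector housing along the track into the hood, gently, until it rests fully home against the stop hidden inside: how deep the stop is set differs each time and has to be felt. Then press the button on the switch box fully down and let it go, leaving the housing home and the other things on the bench where they are.

Things in the scene. Friction and masses are not known exactly. Their poses are not given: they have to be found in the camera images.
- track: Fixed guide track: steel plate 460 x 108 mm, 6 mm thick, on the bench. Origin: centre of its underside; +x runs along the channel towards the hood, z up. Along both long edges an aluminium rail 12 mm wide, its top 16 mm above the bench; the channel between them is 84 mm wide. The far end, x = +80 to +230 mm, is under a grey sheet hood
- hood_mouth (a point): Middle of the hood's open mouth, on the track's plate (6 mm above the bench, 80 mm from the track's origin). The hood is 150 mm long, 108 mm wide, 64 mm high outside and 60 mm inside above the bench. Inside, unseen, a rubber-faced solid stop faces the mouth, 30 to 95 mm deep; the homed housing still shows a little at the mouth. Press on the stop with less than 40 N
- housing: Connector housing, light grey cast metal box with a black seal line, 110 (x) x 80 (y) x 46 mm high, 0.35 to 0.7 kg, standing on the plate between the rails (2 mm play each side) near the track's open end. Origin: centre of its underside; +x points to the hood. Sliding takes about 1.5 to 5 N. Its flat rear face is at x = -55 mm
- offcut: Offcut of pale wood, 80 (x) x 36 (y) x 44 mm high, 60 g, lying on the plate between the housing and the hood. Origin: centre of its underside
- bin: Open cardboard bin, fixed, 170 x 170 mm outside, 90 mm high, walls 4 mm. Origin: centre of its underside
- console: Fixed grey switch box 90 x 90 x 40 mm with one round push button on top. Origin: centre of its underside
- start_top (a point): Centre of the top face of the push button (diameter 36 mm) on the switch box, 62 mm above the bench; pressed straight down
- start (a joint): Travel of the push button: 0 up, 0.006 m fully down (about 5 N); it springs back
- jar: Bystander: white jar, 56 mm diameter, 85 mm high; origin under its centre
- cartridge: Bystander: black print cartridge 120 x 50 x 99 mm; origin under its centre
- connector: Bystander: small connector, metal with black insert, 90 x 45 x 46 mm; origin under its centre
- tape: Bystander: roll of yellow tape lying flat, 100 mm diameter, 30 mm high; origin under its centre
- mouse: Bystander: black computer mouse 100 x 58 x 33 mm; origin under its centre
- wrench: Bystander: wrench 170 mm long, lying flat; origin near its middle
- block: Bystander: dark steel block 90 x 60 x 50 mm; origin under its centre

How it is judged:
By the outcome, as a careful person would: the job done as asked, in the order asked, and still so for the second after the job is handed in, with the robot touching nothing.
It also fails if it takes over 72 s, if anything falls off the work surface, if the arm or the gripper's body presses on something with over 40 N, if the wrist force passes 120 N, or if a joint passes its speed limit or range.

## Working session

There is one attempt and no reset: what is moved stays moved. The work goes in short steps, Python scripts to look and compute and a tool call to move; the robot and the scene stay as the last step left them, time stands still between calls to the robot, and variables do not carry over. Pictures are saved under pics/ and viewed, about 8 in all and at most 12, crops included, and the job is handed in when it is done.

Besides the shell and the picture viewer there is one more tool, called after "Emit:" as a command line: name --pt "numbers of a row" for each row, then --argument value for the rest. move_arm: Moves the arm, as the interface text tells. Its arguments: {"type":"object","properties":{"increments":{"type":"array","items":{"type":"array","items":{"type":"number"}}},"grip":{"type":"number"}},"required":["increments"]}

```bash
mkdir -p pics; cat > h.py <<'E'
import numpy as np, cv2
from cell import ctrl, eyes
def snap(n,f):
    s=ctrl.read_state(); im=np.array(eyes.get_image(n)); cv2.imwrite('pics/'+f,im[:,:,::-1]); return s,im
def px2plane(n,uv,z,s=None):
    c=eyes.calibration(n); uv=np.atleast_2d(np.array(uv,float))
    P=np.array(c['pose']); x=(uv[:,0]-c['cx'])/c['fx']; y=(uv[:,1]-c['cy'])/c['fy']
    d=np.c_[x,-y,-np.ones(len(x))]@P[:3,:3].T; o=P[:3,3]
    t=(z-o[2])/d[:,2]; return o+t[:,None]*d
def proj(n,p):
    c=eyes.calibration(n); P=np.array(c['pose']); q=(np.atleast_2d(p)-P[:3,3])@P[:3,:3]
    return np.c_[c['cx']+c['fx']*q[:,0]/-q[:,2], c['cy']-c['fy']*q[:,1]/-q[:,2]]
E
python3 - <<'E'
from h import *
s,_=snap('scene','s1.png'); snap('side','d1.png'); 
print({k:np.round(v,3) for k,v in s.items()})
for n in('scene','side','wrist'): print(n,{k:np.round(v,2).tolist() if not isinstance(v,str) else v for k,v in eyes.calibration(n).items()})
E
```

```text
{'clock': np.float64(0.0), 'qpos': array([-0.066,  0.629,  0.038,  1.518, -0.027,  0.996, -0.02 ]), 'qd': array([-0.001, -0.   ,  0.001,  0.001, -0.001,  0.   , -0.   ]), 'tau': array([-1.0000e-03, -5.6341e+01,  1.2260e+00, -1.9345e+01,  1.1000e-02,
        1.1000e-02, -0.0000e+00]), 'eef_pos': array([ 6.49371e+02, -3.00000e-03,  2.30404e+02]), 'tool_rot': array([-3.14 ,  0.   ,  1.571]), 'force': array([ 0.222, -0.319, -0.318]), 'torque': array([-0.039, -0.044,  0.028]), 'width': np.float64(85.295)}
scene {'fx': 625.0, 'fy': 625.0, 'cx': 315.35, 'cy': 232.94, 'pose': [[0.86, -0.44, 0.27, 956.44], [0.51, 0.74, -0.43, -653.88], [-0.01, 0.5, 0.86, 1369.12], [0.0, 0.0, 0.0, 1.0]]}
side {'fx': 494.86, 'fy': 494.86, 'cx': 327.72, 'cy': 242.39, 'pose': [[-0.81, 0.46, -0.36, 106.5], [-0.59, -0.64, 0.5, 635.12], [0.0, 0.61, 0.79, 1026.05], [0.0, 0.0, 0.0, 1.0]]}
wrist {'fx': 371.65, 'fy': 371.65, 'cx': 317.64, 'cy': 236.16, 'tool_from_camera': [[-0.0, 0.95, 0.31, 78.51], [1.0, 0.0, -0.0, 0.77], [-0.0, 0.31, -0.95, -142.98], [0.0, 0.0, 0.0, 1.0]]}
```

View pics/s1.png

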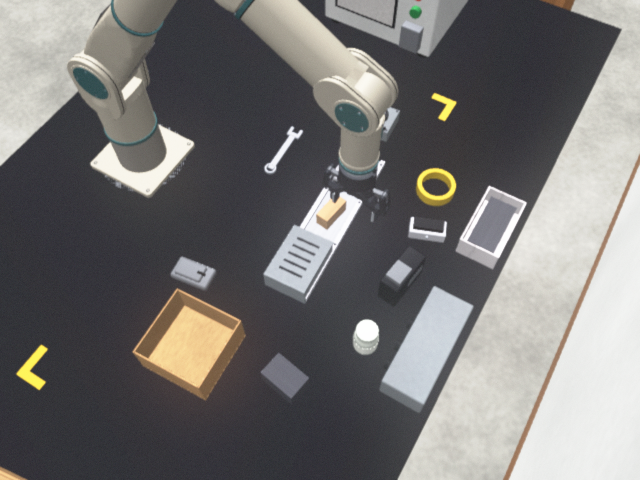

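View pics/d1.png

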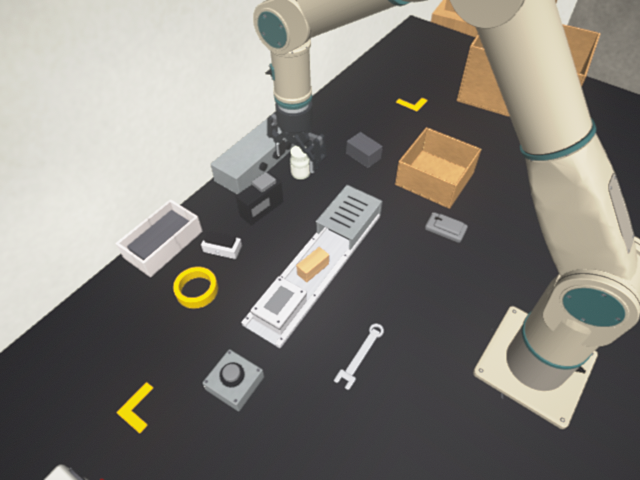

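```bash
python3 - <<'E'
from h import *
a=cv2.imread('pics/d1.png')[170:420,200:400]; cv2.imwrite('pics/d1c.png',cv2.resize(a[:180],None,fx=4,fy=3.3333,interpolation=2)[:600])
im=cv2.imread('pics/d1.png'); hsv=cv2.cvtColor(im,cv2.COLOR_BGR2HSV)
for nm,lo,hi in(('wood',(8,80,120),(20,255,255)),):
    m=cv2.inRange(hsv,lo,hi)
    for c in cv2.findContours(m,0,2)[0]:
        if cv2.contourArea(c)>80: print(nm,cv2.boundingRect(c),cv2.minAreaRect(c))
print('btn',px2plane('side',(232,368),62)) 
print('console',px2plane('side',[(204,378),(232,350),(263,378),(237,402)],40))
print('hood top',px2plane('side',[(350,186),(382,203),(352,240),(317,213)],64))
print('plate end',px2plane('side',[(243,323),(282,345)],8))
print('bin rim',px2plane('side',[(428,129),(480,149),(448,195),(397,170)],90))
print('bin rim scene',px2plane('scene',[(180,292),(243,325),(203,383),(136,345)],90))
print('hood scene',px2plane('scene',[(292,227),(331,243),(303,292),(265,263)],64))
E
```

```text
wood (297, 247, 32, 35) ((312.3387451171875, 263.7147521972656), (19.56562614440918, 35.185916900634766), 49.89909744262695)
wood (395, 127, 87, 82) ((435.94757080078125, 165.47705078125), (73.12080383300781, 67.79563903808594), 23.629379272460938)
wood (563, 25, 38, 61) ((573.550048828125, 53.350006103515625), (37.94732666015625, 55.3398551940918), 18.434947967529297)
wood (431, 0, 79, 116) ((465.72039794921875, 61.39916229248047), (130.931884765625, 43.68695068359375), 69.22774505615234)
btn [[507.26228727 412.0254771   62.        ]]
console [[548.56696692 457.20304687  40.        ]
 [544.23874256 376.59101122  40.        ]
 [449.37906739 385.51421011  40.        ]
 [459.08545753 454.64719609  40.        ]]
hood top [[ 600.91022603 -156.46822702   64.        ]
 [ 498.61433292 -154.73914658   64.        ]
 [ 493.46583398   -7.30719398   64.        ]
 [ 615.59452964  -27.34638685   64.        ]]
plate end [[583.68491327 303.43650071   8.        ]
 [476.04170832 293.70285309   8.        ]]
bin rim [[ 533.01617379 -456.74484559   90.        ]
 [ 373.82048511 -466.5150203    90.        ]
 [ 364.89830133 -256.81312263   90.        ]
 [ 518.65328695 -258.49920552   90.        ]]
bin rim scene [[ 379.83615032 -304.08748756   90.        ]
 [ 546.66576758 -297.6102543    90.        ]
 [ 547.25092531 -446.86840633   90.        ]
 [ 373.96638851 -452.89168547   90.        ]]
hood scene [[ 498.1875806   -18.6827196    64.        ]
 [ 602.34128619   -9.23510928   64.        ]
 [ 611.58446756 -153.39843771   64.        ]
 [ 495.48644461 -134.8333169    64.        ]]
```

View pics/d1c.png

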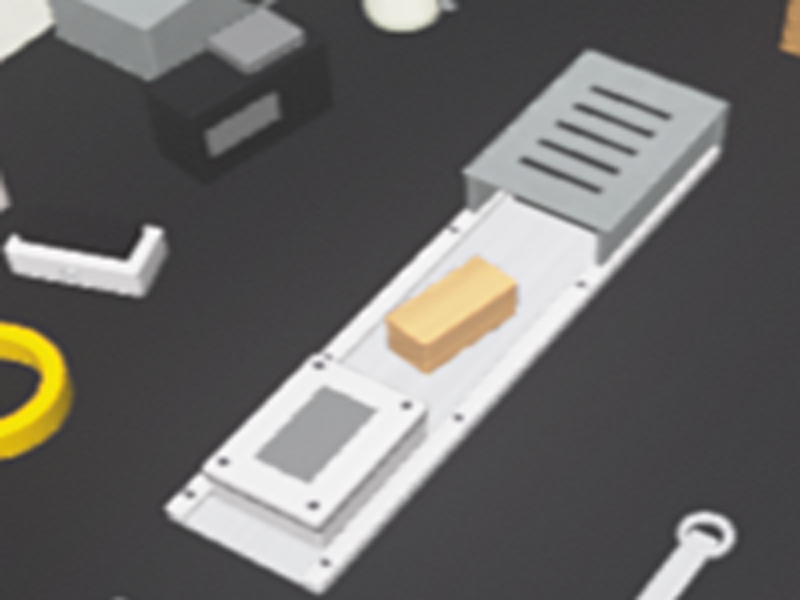

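```bash
python3 - <<'E'
from h import *
f=lambda l:[(200+x/4,170+y/3.3333) for x,y in l]
for n,l,z in (('hood',[(590,50),(728,105),(610,235),(465,175)],64),('plate end',[(168,510),(322,590)],16),('off',[(387,322),(480,257),(517,288),(427,345)],50),('hous',[(203,468),(320,357),(427,408),(318,525)],52)):
    P=px2plane('side',f(l),z)[:,:2]; print(n,P.round().tolist(),P.mean(0).round(1))
c=eyes.calibration('side');print(proj('side',[[507,412,62]]))
E
```

```text
hood [[608.0, -156.0], [501.0, -159.0], [492.0, -7.0], [598.0, -1.0]] [549.9 -80.6]
plate end [[582.0, 307.0], [473.0, 302.0]] [527.3 304.7]
off [[561.0, 128.0], [551.0, 48.0], [516.0, 58.0], [530.0, 130.0]] [539.3  90.9]
hous [[570.0, 284.0], [574.0, 176.0], [497.0, 172.0], [491.0, 279.0]] [532.9 227.8]
[[232.10318063 368.06131675]]
```

Emit:
move_arm --pt "1.5 -1.9 1.5 0 0 1.5" --pt "3 -3.7 3.5 0 0 3" --pt "4.5 -5.5 5 0 0 4.5" --pt "6 -7.3 6.5 0 0 6" --pt "7.5 -9.2 8.2 0 0 7.5" --pt "9 -11 10 0 0 9" --pt "9 -11 10 0 0 9" --pt "9 -11 10 0 0 9" --grip 1

```text
clock: 0.9
eef_pos: [539.9, 90.2, 131.0]
tool_rot: [-3.141, 0.0, 1.415]
force: [0.5, -0.2, -0.3]
width: 85.4
```

```bash
cat >> h.py <<'E'
from scipy.spatial.transform import Rotation as Ro
def wrist_plane(uv,z,s):
    c=eyes.calibration('wrist'); T=np.array(c['tool_from_camera']); uv=np.atleast_2d(np.array(uv,float))
    x=uv[:,0]-c['cx']; y=uv[:,1]-c['cy']; r=np.hypot(x,y)+1e-9; th=r/c['fx']
    d=np.c_[np.sin(th)*x/r,-np.sin(th)*y/r,-np.cos(th)]@T[:3,:3].T
    R=Ro.from_euler('xyz',s['tool_rot']).as_matrix(); o=R@T[:3,3]+s['eef_pos']; d=d@R.T
    return o+((z-o[2])/d[:,2])[:,None]*d
def totool(p,s): return Ro.from_euler('xyz',s['tool_rot']).as_matrix().T@(np.array(p)-s['eef_pos'])/10
E
python3 - <<'E'
from h import *
s,im=snap('wrist','w1.png'); print(s['eef_pos'],s['tool_rot'],s['clock'],s['force'])
hsv=cv2.cvtColor(im[:,:,::-1].copy(),cv2.COLOR_BGR2HSV); m=cv2.inRange(hsv,(8,60,100),(24,255,255))
for c in cv2.findContours(m,0,2)[0]:
    if cv2.contourArea(c)>300: print(cv2.boundingRect(c),cv2.minAreaRect(c))
E
```

```text
[539.85913584  90.20406509 131.01789832] [-3.14094837e+00  4.48002958e-04  1.41501441e+00] 0.9 [ 0.52304757 -0.15431697 -0.3030894 ]
(297, 176, 57, 126) ((324.9999694824219, 238.49996948242188), (55.99999237060547, 124.99998474121094), 0.0)
```

View pics/w1.png

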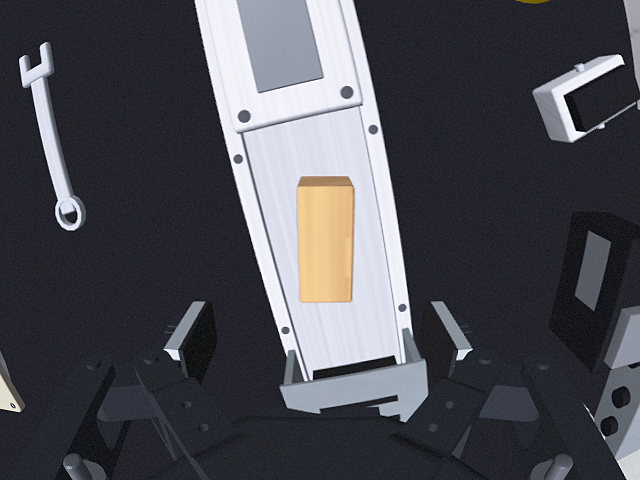

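```bash
python3 - <<'E'
from h import *
s=ctrl.read_state()
P=wrist_plane([(298,186),(353,186),(352,302),(300,302)],50,s); print(P.round(1)); print(totool(P.mean(0),s))
H=wrist_plane([(239,131),(361,102)],52,s); print('housing front',H.round(1))
L=wrist_plane([(203,20),(286,340)],16,s);print('left rail out',L.round(1))
L=wrist_plane([(351,5),(405,300)],16,s);print('right rail out',L.round(1))
L=wrist_plane([(238,159),(285,330),(373,129),(402,308)],16,s);print('screws',L.round(1))
E
```

```text
[[536.1 129.8  50. ]
 [569.4 124.5  50. ]
 [558.6  45.7  50. ]
 [523.6  51.4  50. ]]
[-0.07787404  0.60681252  8.15726673]
housing front [[506.8 169.4  52. ]
 [581.2 174.6  52. ]]
left rail out [[4.867e+02 2.557e+02 1.600e+01]
 [5.011e+02 2.000e-01 1.600e+01]]
right rail out [[590.  246.2  16. ]
 [601.6  21.4  16. ]]
screws [[494.8 150.4  16. ]
 [502.3  10.   16. ]
 [591.2 156.   16. ]
 [598.7  14.6  16. ]]
```

Emit:
move_arm --pt "0 0.6 2 0 0 0" --pt "0 0.6 5 0 0 0" --pt "0 0.6 8 0 0 0" --pt "0 0.6 10 0 0 0" --pt "0 0.6 10.8 0 0 0" --pt "0 0.6 10.8 0 0 0" --pt "0 0.6 10.8 0 0 0"

```text
clock: 1.65
eef_pos: [547.1, 88.8, 24.2]
tool_rot: [3.14, -0.0, 1.413]
force: [0.4, 0.9, -0.1]
width: 85.3
```

Emit:
move_arm --pt "0 0 0 0 0 0" --pt "0 0 0 0 0 0" --pt "0 0 0 0 0 0" --pt "0 0 0 0 0 0" --pt "0 0 0 0 0 0" --pt "0 0 0 0 0 0" --pt "0 0 0 0 0 0" --pt "0 0 0 0 0 0" --grip -1

```text
clock: 2.45
eef_pos: [546.5, 89.2, 24.1]
tool_rot: [3.14, -0.0, 1.414]
force: [-0.8, -0.6, 5.5]
width: 35.0
```

Emit:
move_arm --pt "0 0 -2 0 0 0" --pt "0 0 -6 0 0 0" --pt "0 0 -10 0 0 0" --pt "-1 0 -14 0 0 0" --pt "-4 0 -17 0 0 0" --pt "-8 0 -17.6 0 0 0" --pt "-12.5 -0.3 -17.6 0 0 0" --pt "-17 -0.5 -17.6 0 0 0" --pt "-21.5 -0.6 -17.6 0 0 0" --pt "-26 -0.8 -17.6 0 0 0" --pt "-30.5 -0.9 -17.6 0 0 0" --pt "-35 -1.1 -17.6 0 0 0" --pt "-39 -1.2 -17.6 0 0 0" --pt "-42.5 -1.3 -17.6 0 0 0" --pt "-45.5 -1.3 -17.6 0 0 0" --pt "-46.7 -1.3 -17.6 0 0 0" --pt "-46.7 -1.3 -17.6 0 0 0" --pt "-46.7 -1.3 -17.6 0 0 0"

```text
clock: 4.25
eef_pos: [460.5, -368.1, 199.0]
tool_rot: [-3.141, -0.002, 1.415]
force: [0.8, 0.8, -0.5]
width: 35.3
```

```bash
python3 - <<'E'
from h import *
s,im=snap('wrist','w2.png'); print(s['eef_pos'],s['tool_rot'],s['clock'],s['force'],s['width'])
E
```

```text
[ 460.49542747 -368.10028707  199.01498625] [-3.14107212e+00 -1.97491873e-03  1.41515598e+00] 4.25 [ 0.82768473  0.75710193 -0.47298519] 35.28508717980225
```

View pics/w2.png

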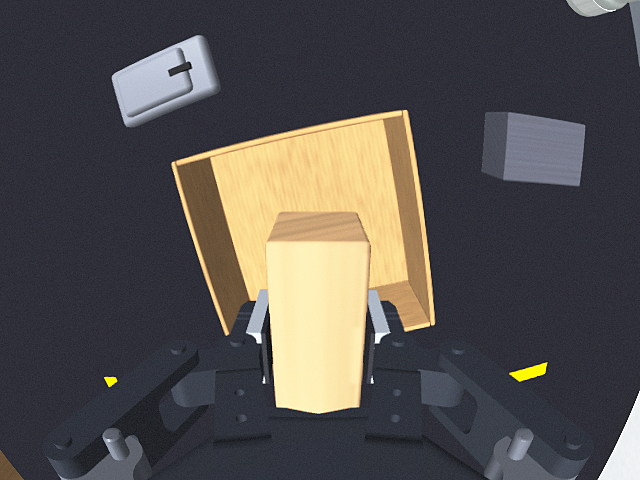

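```bash
python3 - <<'E'
from h import *
s=ctrl.read_state(); P=wrist_plane([(172,162),(407,110),(434,325),(226,334)],90,s);print(P.round(),P.mean(0),totool(P.mean(0),s))
E
```

```text
[[ 367. -299.   90.]
 [ 535. -290.   90.]
 [ 543. -460.   90.]
 [ 374. -441.   90.]] [ 455.05484239 -372.43747751   90.        ] [-0.58401855 -0.49349112 10.91122521]
```

Emit:
move_arm --pt "-0.3 -0.3 0 0 0 -4" --pt "-0.5 -0.5 1 0 0 -8" --pt "-0.6 -0.5 4 0 0 -12" --pt "-0.6 -0.5 8 0 0 -12" --pt "-0.6 -0.5 11 0 0 -12" --pt "-0.6 -0.5 13 0 0 -12" --pt "-0.6 -0.5 13.7 0 0 -12" --pt "-0.6 -0.5 13.7 0 0 -12"

```text
clock: 5.1
eef_pos: [454.5, -373.5, 61.7]
tool_rot: [-3.141, -0.002, 1.625]
force: [0.6, 0.7, -0.6]
width: 34.9
```

Emit:
move_arm --pt "0 0 0 0 0 0" --pt "0 0 0 0 0 0" --pt "0 0 0 0 0 0" --pt "0 0 0 0 0 0" --pt "0 0 0 0 0 0" --grip 0.4

```text
clock: 5.6
eef_pos: [454.3, -375.5, 62.8]
tool_rot: [3.141, 0.0, 1.623]
force: [-0.1, -0.8, 0.2]
width: 59.5
```

Emit:
move_arm --pt "0 0 -2 0 0 0" --pt "0 0 -6 0 0 0" --pt "0 0 -10 0 0 0" --pt "2 0.3 -13.7 0 0 0" --pt "6 1 -13.7 0 0 0" --pt "10 1.7 -13.7 0 0 0" --pt "14 2.4 -13.7 0 0 0" --pt "18 3.1 -13.7 0 0 0" --pt "22 3.7 -13.7 0 0 0" --pt "26 4.4 -13.7 0 0 0" --pt "30 5.1 -13.7 0 0 0" --pt "34 5.8 -13.7 0 0 0" --pt "38 6.5 -13.7 0 0 0" --pt "42 7.1 -13.7 0 0 0" --pt "46 7.8 -13.7 0 0 0" --pt "50 8.5 -13.7 0 0 0" --pt "54 9.2 -13.7 0 0 0" --pt "58 9.9 -13.7 0 0 0" --pt "60 10.2 -13.7 0 0 0" --pt "60 10.2 -13.7 0 0 0" --grip -0.06

```text
clock: 7.6
eef_pos: [524.1, 233.9, 199.3]
tool_rot: [3.141, -0.003, 1.629]
force: [-0.8, -0.6, -0.1]
width: 40.4
```

```bash
python3 - <<'E'
from h import *
s,im=snap('wrist','w3.png'); print(s['eef_pos'],s['tool_rot'],s['clock'],s['force'],s['width'])
snap('side','d3.png');print(proj('side',[[458,-374,30]]))
E
```

```text
[524.07836784 233.93062533 199.26665872] [ 3.14115705e+00 -2.68640822e-03  1.62918778e+00] 7.6 [-0.79385863 -0.61754427 -0.13635403] 40.354164958807175
[[433.72539966 170.97661602]]
```

View pics/w3.png

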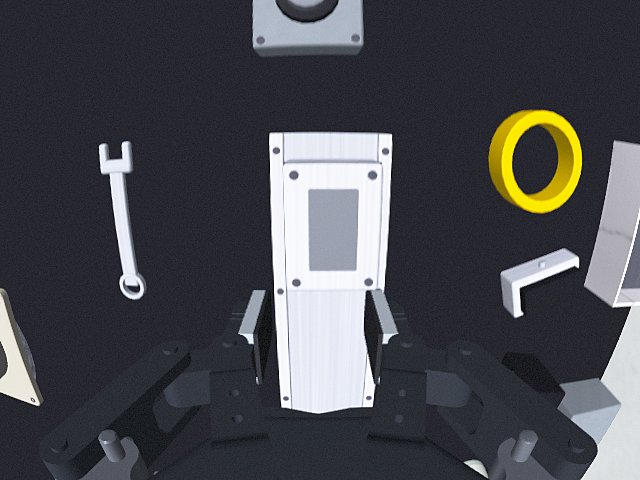

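```bash
python3 - <<'E'
from h import *
s=ctrl.read_state()
for z,l in((16,[(270,133),(392,133)]),(52,[(284,161),(382,161),(380,291),(286,289)]),(16,[(276,151),(386,151),(284,398),(370,398)]),(40,[(252,50),(363,48)])):
    P=wrist_plane(l,z,s);print(P.round(1).tolist(),P.mean(0).round(1))
E
```

```text
[[480.2, 294.7, 16.0], [586.8, 301.0, 16.0]] [533.5 297.9  16. ]
[[496.5, 274.4, 52.0], [573.3, 278.9, 52.0], [583.2, 166.6, 52.0], [501.1, 164.6, 52.0]] [538.5 221.1  52. ]
[[486.1, 279.0, 16.0], [582.7, 284.5, 16.0], [497.8, 3.3, 16.0], [598.0, 7.5, 16.0]] [541.2 143.6  16. ]
[[465.5, 364.1, 40.0], [554.1, 369.6, 40.0]] [509.8 366.8  40. ]
```

Emit:
move_arm --pt "2 0.4 0 0 0 0.2" --pt "5 0.9 0 0 0 0.5" --pt "7 1.3 1 0 0 0.5" --pt "7.7 1.4 4 0 0 0.5" --pt "7.7 1.4 8 0 0 0.5" --pt "7.7 1.4 12 0 0 0.5" --pt "7.7 1.4 15 0 0 0.5" --pt "7.7 1.4 17 0 0 0.5" --pt "7.7 1.4 17.4 0 0 0.5" --pt "7.7 1.4 17.4 0 0 0.5" --pt "7.7 1.4 17.4 0 0 0.5"

```text
clock: 8.8
eef_pos: [535.5, 306.8, 26.3]
tool_rot: [3.14, -0.001, 1.614]
force: [0.8, -0.1, 0.5]
width: 40.1
```

```bash
python3 - <<'E'
from h import *
s,im=snap('wrist','w4.png'); print(s['eef_pos'],s['tool_rot'],s['clock'],s['force'],s['width'])
E
```

```text
[535.46047908 306.7866466   26.29351086] [ 3.14004275e+00 -5.60651450e-04  1.61387139e+00] 8.8 [ 0.7668616  -0.11647669  0.49480404] 40.122563345261035
```

View pics/w4.png

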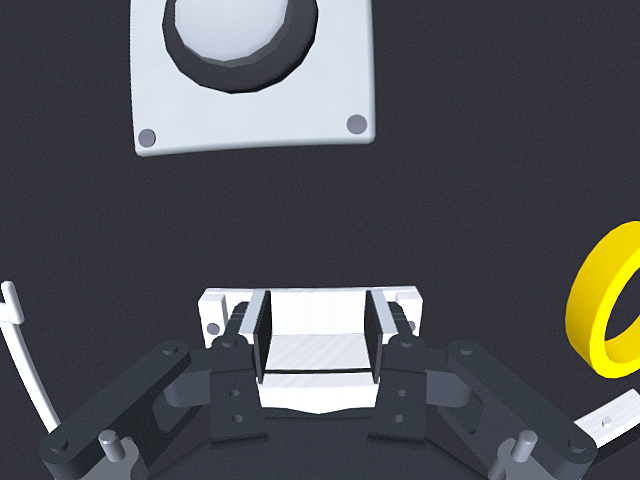

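Emit:
move_arm --pt "-0.5 0 0 0 0 0" --pt "-1 0 0 0 0 0" --pt "-1.4 0 0 0 0 0" --pt "-1.8 0 0 0 0 0" --pt "-2.2 0 0 0 0 0" --pt "-2.8 0 0 0 0 0" --pt "-3.6 0 0 0 0 0" --pt "-4.5 0 0 0 0 0" --pt "-5.5 0 0 0 0 0" --pt "-6.5 0 0 0 0 0" --pt "-7.5 0 0 0 0 0" --pt "-8.5 0 0 0 0 0" --pt "-9.5 0 0 0 0 0" --pt "-10.5 0 0 0 0 0" --pt "-11.5 0 0 0 0 0" --pt "-12.5 0 0 0 0 0" --pt "-13.5 0 0 0 0 0" --pt "-14.5 0 0 0 0 0" --pt "-15.3 0 0 0 0 0" --pt "-16 0 0 0 0 0"

```text
clock: 10.85
eef_pos: [541.5, 146.1, 25.3]
tool_rot: [-3.141, 0.0, 1.614]
force: [1.3, 3.5, 0.7]
width: 40.2
```

Emit:
move_arm --pt "-0.4 0 0 0 0 0" --pt "-1 0 0 0 0 0" --pt "-1.6 0 0 0 0 0" --pt "-2.2 0 0 0 0 0" --pt "-2.8 0 0 0 0 0" --pt "-3.4 0 0 0 0 0" --pt "-3.9 0 0 0 0 0" --pt "-4.3 0 0 0 0 0" --pt "-4.5 0 0 0 0 0"

```text
clock: 11.75
eef_pos: [543.8, 101.5, 25.3]
tool_rot: [3.141, 0.0, 1.614]
force: [2.4, 3.5, -0.6]
width: 40.4
```

Emit:
move_arm --pt "-0.2 0 0 0 0 0" --pt "-0.4 0 0 0 0 0" --pt "-0.6 0 0 0 0 0" --pt "-0.8 0 0 0 0 0"

```text
clock: 12.15
eef_pos: [544.0, 94.2, 25.4]
tool_rot: [3.141, -0.0, 1.615]
force: [2.7, 4.4, -0.2]
width: 40.2
```

Emit:
move_arm --pt "-0.1 0 0 0 0 0" --pt "-0.2 0 0 0 0 0" --pt "-0.3 0 0 0 0 0" --pt "-0.4 0 0 0 0 0" --pt "-0.5 0 0 0 0 0"

```text
clock: 12.65
eef_pos: [544.2, 89.2, 25.4]
tool_rot: [3.141, -0.0, 1.615]
force: [3.5, 4.1, 0.0]
width: 39.8
```

Emit:
move_arm --pt "-0.1 0 0 0 0 0" --pt "-0.2 0 0 0 0 0" --pt "-0.3 0 0 0 0 0" --pt "-0.4 0 0 0 0 0"

```text
clock: 13.05
eef_pos: [544.4, 85.2, 25.4]
tool_rot: [3.141, -0.0, 1.615]
force: [2.6, 3.4, 0.3]
width: 40.2
```

Emit:
move_arm --pt "-0.1 0 0 0 0 0" --pt "-0.2 0 0 0 0 0" --pt "-0.3 0 0 0 0 0" --pt "-0.4 0 0 0 0 0"

```text
clock: 13.45
eef_pos: [544.5, 82.9, 25.4]
tool_rot: [3.141, -0.002, 1.616]
force: [2.3, 8.5, 0.2]
width: 40.1
```

Emit:
move_arm --pt "-0.1 0 0 0 0 0" --pt "-0.2 0 0 0 0 0" --pt "-0.2 0 0 0 0 0" --pt "-0.2 0 0 0 0 0"

```text
clock: 13.85
eef_pos: [544.6, 82.9, 25.5]
tool_rot: [3.141, -0.004, 1.618]
force: [1.3, 11.3, 0.7]
width: 40.3
```

Emit:
move_arm --pt "-0.1 0 0 0 0 0" --pt "-0.2 0 0 0 0 0" --pt "-0.3 0 0 0 0 0" --pt "-0.4 0 0 0 0 0" --pt "-0.4 0 0 0 0 0" --pt "-0.4 0 0 0 0 0"

```text
clock: 14.45
eef_pos: [544.6, 82.8, 25.6]
tool_rot: [3.14, -0.008, 1.622]
force: [1.3, 17.0, 0.8]
width: 40.2
```

```bash
python3 - <<'E'
from h import *
s,im=snap('side','d5.png'); print(s['eef_pos'],s['force'])
a=im[170:320,240:400,::-1]; cv2.imwrite('pics/d5c.png',cv2.resize(a,None,fx=4,fy=4,interpolation=2))
E
```

```text
[544.57449436  82.76072571  25.5667633 ] [ 1.29543776 16.97327803  0.80992096]
```

View pics/d5c.png

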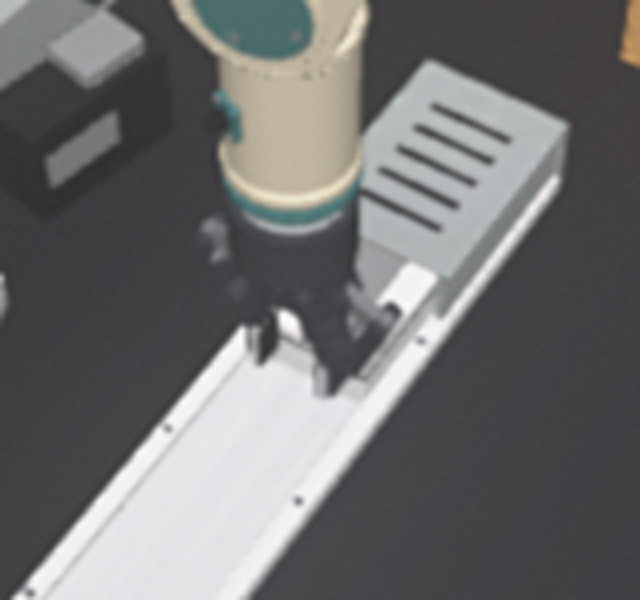

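Emit:
move_arm --pt "-0.1 0 0 0 0 0" --pt "-0.2 0 0 0 0 0" --pt "-0.3 0 0 0 0 0" --pt "-0.4 0 0 0 0 0" --pt "-0.4 0 0 0 0 0" --pt "-0.4 0 0 0 0 0"

```text
clock: 15.1
eef_pos: [544.5, 82.7, 25.7]
tool_rot: [3.14, -0.012, 1.624]
force: [-0.5, 25.3, 0.8]
width: 40.2
```

Emit:
move_arm --pt "0.4 0 0 0 0 0" --pt "0.8 0 0 0 0 0" --pt "1.2 0 0 0 0 0" --pt "2 0 0 0 0 0" --pt "4 0 0 0 0 0" --pt "7 0 -1 0 0 0" --pt "9 0 -4 0 0 0" --pt "10 0 -8 0 0 0" --pt "10 0 -12 0 0 0" --pt "10 0 -15 0 0 0" --pt "10 0 -17 0 0 0" --pt "10 0 -17 0 0 0" --pt "10 0 -17 0 0 0" --grip -1

```text
clock: 16.4
eef_pos: [539.5, 169.8, 194.8]
tool_rot: [-3.14, 0.001, 1.613]
force: [-0.1, -0.3, 0.5]
width: -0.1
```

```bash
python3 - <<'E'
from h import *
s,im=snap('wrist','w6.png'); print(s['eef_pos'],s['tool_rot'],s['clock'],s['force'],s['width'])
s,im2=snap('side','d6.png'); a=im2[100:290,240:500,::-1]; a=cv2.resize(a,(400,292),interpolation=2)
b=cv2.resize(im[:,:,::-1],(400,300)); cv2.imwrite('pics/c6.png',np.hstack([b[:292],a]))
E
```

```text
[539.51585481 169.80153232 194.75902873] [-3.13960554e+00  1.35860155e-03  1.61309239e+00] 16.4 [-0.13321194 -0.30311712  0.47211416] -0.14186284333334653
```

View pics/c6.png

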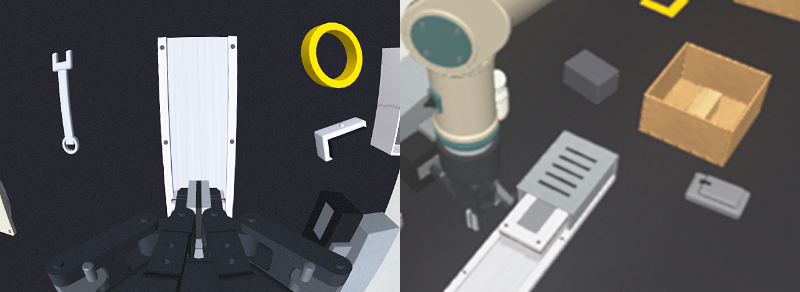

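```bash
python3 - <<'E'
from h import *
a=cv2.imread('pics/d6.png')[180:280,290:390]; cv2.imwrite('pics/d6c.png',cv2.resize(a,None,fx=6,fy=6,interpolation=2))
E
```

```text
(no output)
```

View pics/d6c.png

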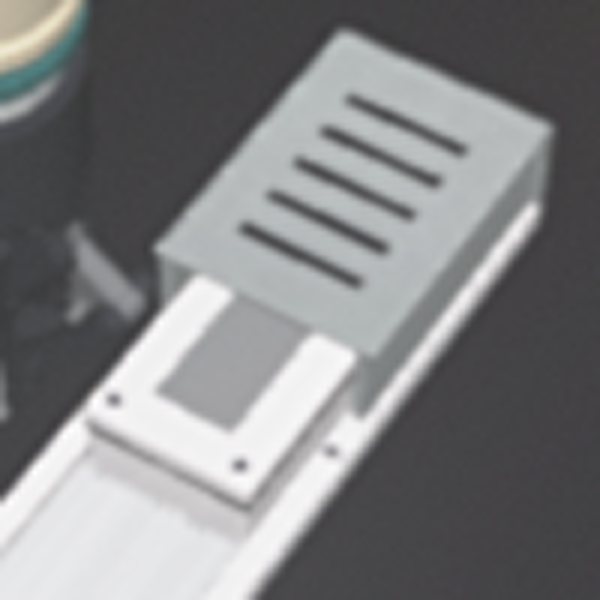

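```bash
python3 - <<'E'
from h import *
m=px2plane('side',[(316.3,221.7),(352.5,239.5)],64);r=px2plane('side',[(304.5,249.2),(331.7,264.2)],52);f=px2plane('side',[(347.8,184.7),(382.2,201.3)],64)
print(m.round(1),r.round(1),f.round(1)); print('depth',110-(r[:,1].mean()-m[:,1].mean()))
E
```

```text
[[599.7  -2.9  64. ]
 [493.3  -9.3  64. ]] [[576.8  76.8  52. ]
 [496.5  74.3  52. ]] [[ 608.4 -157.    64. ]
 [ 501.4 -160.1   64. ]]
depth 28.340404390179174
```

Emit:
move_arm --pt "2 -0.2 0 0 0 0" --pt "6 -0.5 0 0 0 0" --pt "10 -0.9 0 0 0 0" --pt "14 -1.3 2 0 0 0" --pt "18 -1.7 4 0 0 0" --pt "21.5 -2 6.5 0 0 0" --pt "23.5 -2.2 8.5 0 0 0" --pt "24.3 -2.2 9.3 0 0 0" --pt "24.3 -2.2 9.3 0 0 0" --pt "24.3 -2.2 9.3 0 0 0"

```text
clock: 17.5
eef_pos: [508.8, 410.8, 102.3]
tool_rot: [3.141, 0.002, 1.613]
force: [1.3, -1.1, 0.7]
width: 0.3
```

```bash
python3 - <<'E'
from h import *
s,im=snap('wrist','w7.png'); print(s['eef_pos'],s['tool_rot'],s['clock'],s['force'],s['width'])
E
```

```text
[508.83632448 410.7956972  102.32619803] [3.14144182e+00 1.88633221e-03 1.61256463e+00] 17.5 [ 1.3214067  -1.09390791  0.65297313] 0.3364089720666636
```

View pics/w7.png

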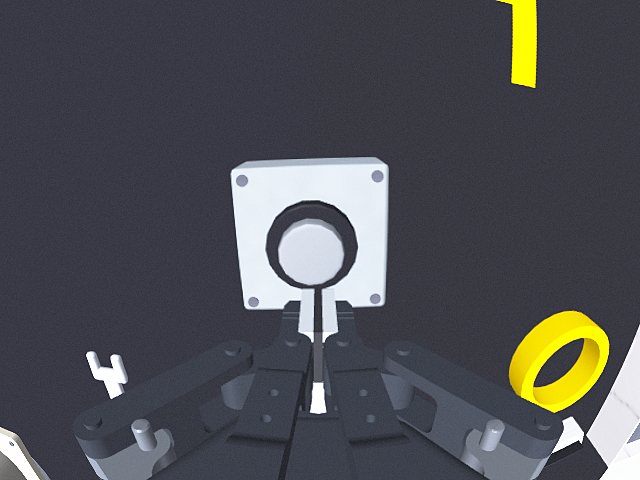

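```bash
python3 - <<'E'
from h import *
s=ctrl.read_state(); P=wrist_plane([(312,252),(279,252),(345,252),(267,248),(357,248),(312,219),(312,286)],62,s); print(P.round(1),totool(P[0],s))
E
```

```text
[[506.9 421.4  62. ]
 [489.4 420.6  62. ]
 [524.3 422.   62. ]
 [483.  422.6  62. ]
 [530.5 424.5  62. ]
 [506.2 439.4  62. ]
 [507.5 401.5  62. ]] [ 1.07115588 -0.21237547  4.09919151]
```

Emit:
move_arm --pt "0.4 -0.1 0.5 0 0 0" --pt "0.8 -0.2 1.5 0 0 0" --pt "0.8 -0.2 2.5 0 0 0" --pt "0.8 -0.2 3.2 0 0 0" --pt "0.8 -0.2 3.6 0 0 0" --pt "0.8 -0.2 3.9 0 0 0" --pt "0.8 -0.2 4.1 0 0 0" --pt "0.8 -0.2 4.3 0 0 0"

```text
clock: 18.35
eef_pos: [505.5, 420.4, 59.5]
tool_rot: [-3.141, 0.0, 1.614]
force: [-1.2, -1.8, 4.0]
width: 0.1
```

Emit:
move_arm --pt "0 0 0.1 0 0 0" --pt "0 0 0.2 0 0 0" --pt "0 0 0.3 0 0 0" --pt "0 0 0.4 0 0 0"

```text
clock: 18.75
eef_pos: [505.6, 420.5, 56.0]
tool_rot: [-3.141, 0.0, 1.614]
force: [-2.8, -3.9, 15.7]
width: 0.3
```

Emit:
move_arm --pt "0 0 0.1 0 0 0" --pt "0 0 0.1 0 0 0" --pt "0 0 0.1 0 0 0"

```text
clock: 19.05
eef_pos: [505.6, 420.5, 56.0]
tool_rot: [3.141, 0.0, 1.614]
force: [-3.9, -3.1, 12.7]
width: -0.0
```

Emit:
move_arm --pt "0 0 -0.3 0 0 0" --pt "0 0 -0.8 0 0 0" --pt "0 0 -1.5 0 0 0" --pt "0 0 -3 0 0 0" --pt "0 0 -6 0 0 0" --pt "0 0 -9 0 0 0" --pt "0 0 -12 0 0 0" --pt "0 0 -14 0 0 0" --pt "0 0 -14 0 0 0" --pt "0 0 -14 0 0 0"

```text
clock: 20.05
eef_pos: [505.7, 421.0, 194.9]
tool_rot: [3.141, -0.001, 1.615]
force: [-0.8, -1.1, -0.6]
width: -0.1
```

```bash
python3 - <<'E'
from h import *
s,im=snap('side','d8.png'); print(s['eef_pos'],s['clock'],s['force'])
o=cv2.imread('pics/d6.png'); n=cv2.imread('pics/d8.png')
# housing region, rows/cols around hood mouth
d=cv2.absdiff(o,n).max(2); print('housing diff max/mean',d[215:270,303:355].max(),d[215:270,303:355].mean())
a=n[180:420,180:500]; cv2.imwrite('pics/d8c.png',cv2.resize(a,None,fx=2.4,fy=2.4,interpolation=2))
E
```

```text
[505.6597699  420.96357775 194.90179279] 20.05 [-0.76230381 -1.08990237 -0.63201997]
housing diff max/mean 91 14.008391608391609
```

View pics/d8c.png

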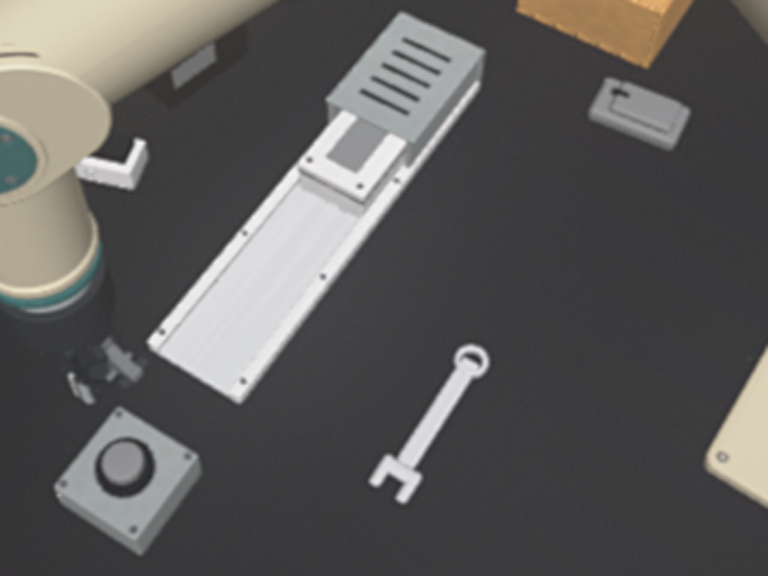

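```bash
python3 - <<'E'
from h import *
g=lambda f:cv2.imread(f,0)[215:270,303:355].astype(np.float32)
print(cv2.phaseCorrelate(g('pics/d6.png'),g('pics/d8.png'))); print(ctrl.finish_job())
E
```

```text
((0.18925644926885354, 0.022350881643514953), 0.9011418912145827)
the job is handed in; nothing more can be done
None
```

The job is done and handed in at about 20 s on the robot's clock. finish_job gives no verdict, so the checks below are my own.

- **Offcut:** I gripped it across its width and set it down in the bin. The side camera later showed it lying there.
- **Housing:** I pushed it with two fingers at about 3–4 N sliding force until it stopped hard. The wrist force then rose to about 25 N with only about 0.2 mm more movement, and the tool turned slightly until it lined up with the track.
- **Button:** I pressed it its full 6 mm, with the fingertips at 56 mm height and up to about 16 N, then let go. I did not measure whether it sprang all the way back, though it looked up in the last picture.
- **Last look:** Comparing side-camera pictures from before and after the press, the housing shifted only 0.2 pixel. The arm was 195 mm up and touching nothing. I saw nothing disturbed in the parts of the bench in view. I did not recheck the jar, steel block or tape after the last move.

**Checks that disagreed:** The side camera put the housing 28 mm into the hood, and the arm's own readings put it at 28–34 mm. With an error of a few millimetres, that fits a stop at the shallow end of the stated 30–95 mm. I took it as home because of how hard the stop felt, not from the depth reading. The raw brightness of the housing area also changed between the two pictures, most likely from the arm's shadow. The two views put the button 8–9 mm apart; I used the closer wrist view.

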